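# Take the test-tube peg strip off the draining rack for washing

## Task

Take the strip with the three slim pegs off the sloping draining rack: slide it up the panel until both studs stand in the wide ends of its keyholes, then lift it clear of the panel. Lay it, without dropping it, in the grey wash tray beside the rack, flat on the tray floor with its pegs up and not touching the glass dish. Leave the strip with the two stout pegs hanging, and do not push the dish about.

Things in the scene. Friction and masses are not known exactly. Their poses are not given: they have to be found in the camera images.
- drainer_panel: Sloping stainless front of the draining rack, fixed, rising at 40 degrees towards the robot's right, up to 20 degrees askew. Origin on its front surface, mid-width, on the stud line, 85 mm above the bench; x up the slope, y across, away from the robot, z squarely out. Surface from x -85 to +95 mm, 300 mm wide, 8 mm lip on the top edge.
- studs_near (a point): Point on the panel surface midway between the pair of studs nearer the robot (panel x = 0, y = -72 mm; the studs are 22 mm either side of it along the panel's y). A stud is a mushroom: shank 6 mm in diameter, 7 mm long, then a head 14 mm in diameter, 3 mm thick. One strip hangs on the near pair and the other on the far pair; which is which varies.
- studs_far (a point): The same point between the pair of studs farther from the robot (panel x = 0, y = +72 mm).
- peg_strip: White plastic strip to take off, loose, 0.10 to 0.20 kg: plate 70 (x) by 130 (y) by 5 mm thick, three slim round pegs, 14 mm in diameter, standing 60 mm out of its front (+z) at y = -44, 0, +44 mm, x = 0. Origin: middle of the plate's back face; the centre of mass lies on the middle peg's axis. Hanging, its axes are parallel to the panel's, its back lies on the panel; only gravity and friction hold it.
- peg_strip_tip (a point): Tip of the middle peg of the peg strip, 65 mm along the strip's z from the back of the plate. The peg tapers over its last 5 mm. Axes as the strip.
- peg_strip_wide (a point): Point on the back of the peg strip midway between the wide ends of its two keyholes (strip x = -8 mm; keyholes at y = -22 and +22 mm). Wide end 20 mm across; from it a slot 9 mm wide runs up to strip x = +18.5 mm. Hanging, the shanks stand at the slots' tops, this point 23.5 mm below the studs' midpoint; the heads pass when it is within 3 mm of that midpoint.
- flask_strip: The other strip, with the same white plate, keyholes and way of hanging, but two stout pegs, 26 mm in diameter and 45 mm long, at y = -47 and +47 mm. It stays hanging. Origin and axes as for the peg strip.
- tray: Grey plastic wash tray, fixed on the bench left or right of the rack: 210 (x) by 300 mm (y) over the walls, which are 45 mm high and 5 mm thick, with a rim 10 mm wider all round; floor 5 mm thick. Origin: centre of its underside, at bench height; z up.
- dish: Open round glass dish, 70 mm in diameter, 16 mm high, standing on the tray floor near the tray's +y end. Origin: centre of its underside. It stays where it is.

How it is judged:
On the way, in this order (a step that is already met when the one before it is completed fails the run):
1. the peg strip has been slid up the panel, still lying against it, until the studs stand in the wide ends of its keyholes (x of peg_strip in the frame of drainer_panel between 0.003 and 0.014 m and z of peg_strip in the frame of drainer_panel below 0.006 m), for 0.05 s.
2. the peg strip has been lifted clear of the panel by 40 mm or more (z of peg_strip in the frame of drainer_panel above 0.04 m), for 0.1 s.
At the end, for the whole second after the job is handed in: The three-peg strip lies at rest on the floor of the wash tray, its back within 5 mm of the floor and its pegs within 0.1 rad of upright, not touching the glass dish; the two-peg strip still hangs on its studs (moved under 12 mm), and the dish is within 20 mm of where it stood (z of peg_strip in the frame of tray between 0.002 and 0.01 m and angle between peg_strip's own z axis and vertical below 0.1 rad and x of peg_strip in the frame of tray between -0.1 and 0.1 m and y of peg_strip in the frame of tray between -0.14 and 0.14 m and linear speed of peg_strip below 0.02 m/s and contact force between peg_strip and dish below 0.05 N and distance of flask_strip from where it was at the start of the episode below 0.012 m and distance of dish from where it was at the start of the episode below 0.02 m).
It fails at once if the peg strip is dropped: in free fall, touching nothing, more than 25 mm above the tray floor (distance of peg_strip from where it was at the start of the episode above 0.03 m and contact force between peg_strip and anything else below 0.01 N and z of peg_strip in the frame of tray above 0.03 m).
It fails at once if the two-peg strip is disturbed (moved more than 12 mm) (distance of flask_strip from where it was at the start of the episode above 0.012 m).
It fails at once if the dish is pushed more than 20 mm (distance of dish from where it was at the start of the episode above 0.02 m).
It also fails if it takes over 45 s, if anything falls off the work surface, if the arm or the gripper's body presses on something with over 40 N, if the wrist force passes 120 N, or if a joint passes its speed limit or range.

## Robot

A 7-joint arm with a two-finger parallel gripper is mounted at the origin on the work surface. World frame = base frame: x ahead of the robot, y to its left, z up, the work surface at z = 0. Lengths are in m, angles in rad, forces in N, time in s.
With the tool pointing down it reaches from about 0.425 to 0.875 m from the base axis. Payload 4.7 kg.
Tool frame: the origin (TCP) lies at the very end of the fingers, on their centre line; the grasp point (between the pads) lies 19 mm behind it; z points along the fingers, y is the direction in which the jaws open and shut (so a half turn about z gives the same grasp; the last joint's range is limited). The gripper opens to 87 mm and grips with 3 to 60 N. Pads are 19 mm wide; open, the fingers measure 117 mm over their backs; the gripper's body (75 mm by 190 mm) begins 51 mm behind the grasp point.
Start: joints at [-1.234, 0.321, -0.07, 1.45, 0.023, 1.371, -0.057], TCP at [0.206, 0.616, 0.223] pointing down, gripper open.
Joint ranges: [-2.86, 2.86], [-0.3, 2.09], [-1.38, 1.24], [0.06, 2.45], [-1.56, 4.7], [0.09, 2.05], [-2.69, 2.69]. Speed limits (rad/s): [2.57, 2.57, 3.14, 3.14, 3.14, 3.14, 3.14].

## Interface

Orientations are given as a rotation vector (axis times angle).
In Python, from bench import ctrl, get_image, camera_info gives the robot as it stands.
- The arm moves only by the tool carry_out, never from a script. Its argument "commands" is a list of rows, each an object of numbers: "tx", "ty", "tz": the shift along the tool's x, y, z in m; "rx", "ry", "rz": the turn, a rotation vector about the tool's x, y, z in rad; "jaw": the opening, from 0 (shut) to 1 (fully open). In form: [{"tx": .., "ty": .., "tz": .., "rx": .., "ry": .., "rz": .., "jaw": ..}, ...]. A call has 1 to 12 rows; each row is the pose to reach, as a shift and turn from the pose commanded when the call began, along the tool's axes at that moment; what a row does not reach only later rows make up. A row lasts 1/8 s, in which the tool goes at most 62.5 mm and 10.7 degrees, less where a joint would pass 70% of its speed; a pose out of reach is approached as far as the arm can. A call with a gripper value outside its range is refused whole. The fingers move at their own pace and stop on an object; "grip_force" is the grip in N (left out, the last holds). Time passes only in rows, so rows that repeat a pose let the fingers close. It gives the time, the measured TCP pose, the force and the opening at its end, in the units of the state.
- ctrl.get_state(): the state, without advancing time (a new reading comes with each control period).
- get_image(name): name is "side" or "top" or "wrist"; returns the picture (384x512x3 uint8, red, green, blue); there is no depth.
- camera_info(name): a dict with "intrinsics" (3x3 intrinsics, pixels), "R" (3x3) and "t" (3): a world point X has camera coordinates R X + t. Camera axes: x right, y down, z forward; pixel columns grow to the right and rows downward; lengths in m; the calibration is good to about 2 mm. A picture is of the moment at which its call begins: read the wrist's pose just before it. camera_info takes no time and is no camera call; for the wrist camera it gives the pose at the moment of the call.
- ctrl.close_job(): hands the job in, once; it reports no verdict.
The state is a dict: "time": time; "joint_positions": joint angles; "qd": joint speeds; "joint_torque": joint torques, N m; "position": TCP position; "tool_rot": TCP orientation; "ft_force": force on the tool from outside, world axes, zero at the start; "torque": the same for the moment, N m; "grip_width": opening from 0.0 (shut) to 1.0 (fully open).
Only numpy, scipy, OpenCV 4.12 (cv2) and the standard library are available. Lean on these libraries where they do the work, as an engineer would, in place of code of your own. Each camera call takes 0.05 s, during which the arm holds its last target.

## Working session

There is one attempt and no reset: what is moved stays moved. The work goes in short steps, Python scripts to look and compute and a tool call to move; the robot and the scene stay as the last step left them, time stands still between calls to the robot, and variables do not carry over. Pictures are saved under pics/ and viewed, and the job is handed in when it is done.

Besides the shell and the picture viewer there is one more tool, called after "Emit:" as name(argument=value, ...), one argument or row to a line, values as JSON. carry_out: Moves the arm, as the interface text tells. Its arguments: {"type":"object","properties":{"commands":{"type":"array"},"grip_force":{"type":"number"}},"required":["commands"]}

```bash
ls; mkdir -p pics
python3 - <<'E'
from bench import ctrl,get_image,camera_info
import cv2,json
print(ctrl.get_state())
for n in ["side","top","wrist"]:
    c=camera_info(n); print(n,c)
    cv2.imwrite(f"pics/{n}0.png",cv2.cvtColor(get_image(n),cv2.COLOR_RGB2BGR))
E
```

```text
pics
{'time': 0.0, 'joint_positions': array([-1.23387131,  0.32186881, -0.0700958 ,  1.45167035,  0.0225941 ,
        1.37079078, -0.05689832]), 'qd': array([-1.76806190e-04, -1.13720725e-03, -3.50056970e-04,  3.41718688e-05,
       -1.05009500e-03,  7.37214060e-04,  1.13885523e-03]), 'joint_torque': array([ 6.22322859e-04, -4.91285205e+01, -4.03271439e-01, -3.12521839e+01,
       -6.38020132e-02,  4.38769755e-02,  1.85271902e-04]), 'position': array([0.20607416, 0.61588653, 0.22143418]), 'tool_rot': array([-5.04792358e-01, -3.10054167e+00,  3.04219299e-03]), 'ft_force': array([-0.63572226,  0.81782644, -0.3384278 ]), 'torque': array([-0.00887672,  0.01782462,  0.00864102]), 'grip_width': 0.9985818196459444}
side {'intrinsics': array([[468.36354962,   0.        , 260.10621278],
       [  0.        , 468.36354962, 197.39001973],
       [  0.        ,   0.        ,   1.        ]]), 'R': array([[ 0.95418107, -0.29887592,  0.01454918],
       [-0.15476403, -0.53453995, -0.83085205],
       [ 0.25609879,  0.79053161, -0.55630314]]), 't': array([-0.50354426,  0.20194418,  0.93190666])}
top {'intrinsics': array([[359.40557122,   0.        , 259.00150831],
       [  0.        , 359.40557122, 199.35906277],
       [  0.        ,   0.        ,   1.        ]]), 'R': array([[-0.02506335, -0.99904955,  0.03566257],
       [-0.9886574 ,  0.01948676, -0.14891878],
       [ 0.14808229, -0.03899046, -0.98820614]]), 't': array([0.02247645, 0.58109001, 0.79124455])}
wrist {'intrinsics': array([[312.64186184,   0.        , 260.40251873],
       [  0.        , 312.64186184, 191.18224469],
       [  0.        ,   0.        ,   1.        ]]), 'R': array([[ 0.31762568,  0.94821366, -0.00218664],
       [ 0.90414336, -0.30216684,  0.30202647],
       [ 0.2857249 , -0.0979084 , -0.95329703]]), 't': array([-0.64842823, -0.03769287,  0.39216595])}
```

View pics/side0.png

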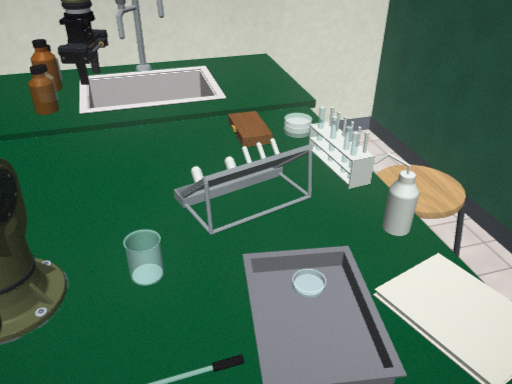

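View pics/top0.png

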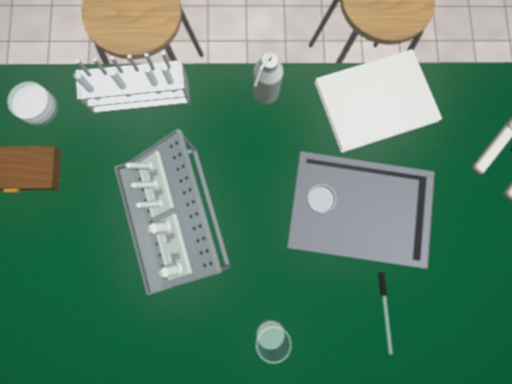

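View pics/wrist0.png

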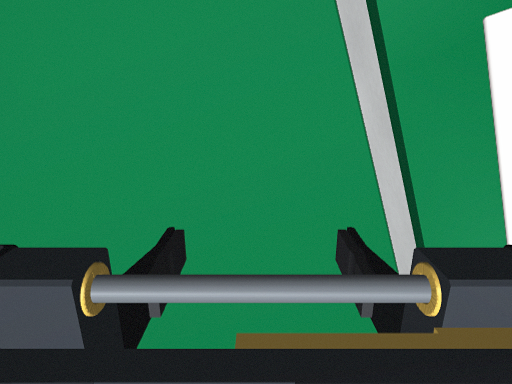

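Run:
```python
import cv2
a=cv2.imread("pics/top0.png")[120:300,100:245]; cv2.imwrite("pics/topz.png",cv2.resize(a,None,fx=4*.8,fy=4*.8,interpolation=cv2.INTER_CUBIC))
a=cv2.imread("pics/top0.png")[140:275,280:445]; cv2.imwrite("pics/topt.png",cv2.resize(a,None,fx=4,fy=4,interpolation=cv2.INTER_CUBIC))
a=cv2.imread("pics/side0.png")[125:230,165:325]; cv2.imwrite("pics/sidez.png",cv2.resize(a,None,fx=5,fy=5,interpolation=cv2.INTER_CUBIC))
```

```text
(no output)
```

View pics/topz.png

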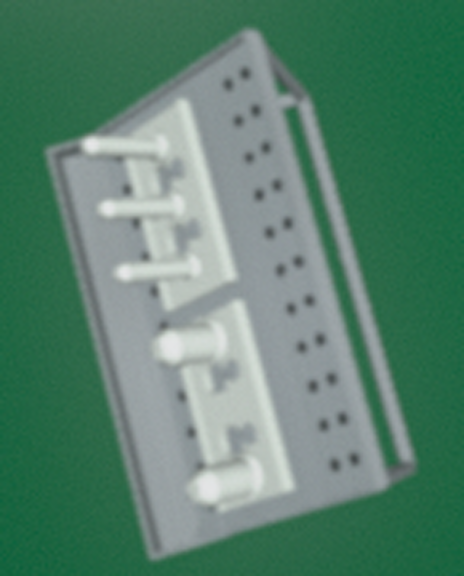

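View pics/topt.png

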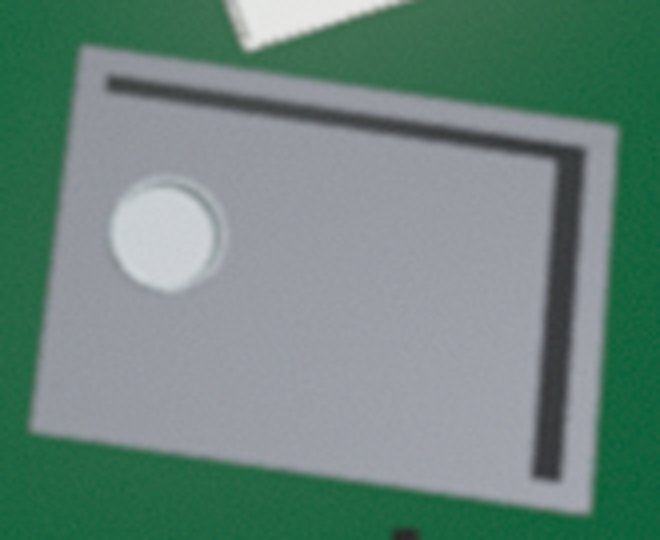

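View pics/sidez.png

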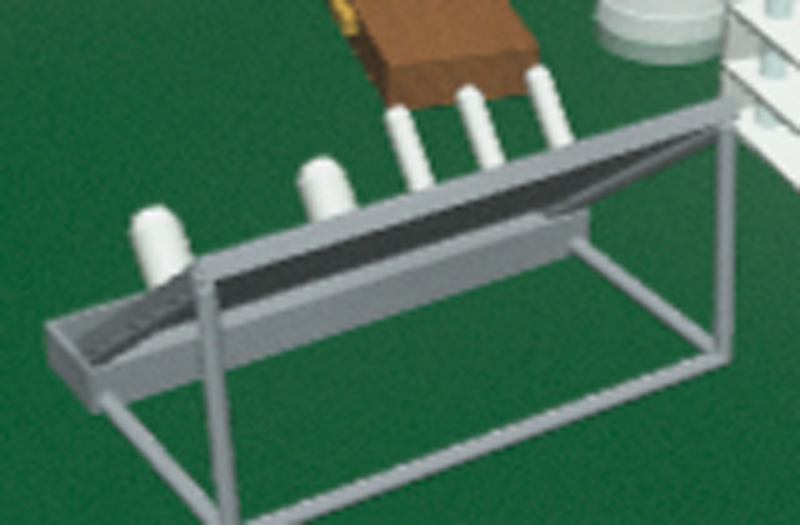

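```bash
cat > h.py <<'E'
import numpy as np
from scipy.optimize import least_squares
from scipy.spatial.transform import Rotation as Ro
from bench import camera_info
C={n:camera_info(n) for n in("side","top")}
def proj(n,X,c=None):
    c=c or C[n]; p=(c["R"]@np.atleast_2d(X).T).T+c["t"]; q=(c["intrinsics"]@p.T).T
    return q[:,:2]/q[:,2:]
def panel(p):
    R0=np.array([[0,-np.cos(np.radians(40)),np.sin(np.radians(40))],[1,0,0],[0,np.sin(np.radians(40)),np.cos(np.radians(40))]]).T
    return Ro.from_euler('z',p[2]).as_matrix()@R0, np.array([p[0],p[1],p[3] if len(p)>3 else .085])
E
cat > fit.py <<'E'
from h import *
s=-15.5
obs=[]
for l,(x,y,z),uv in [
 ('ptf',(s,116,64),(87,146)),('ptm',(s,72,64),(104,209)),('ptn',(s,28,64),(121,272)),
 ('pc++',(s+35,137,5),(183,98)),('pc+-',(s+35,7,5),(238,278)),('fc++',(s+35,-7,5),(241,298)),('fc+-',(s+35,-137,5),(297,490)),
 ('pc--',(s-35,7,5),(168,310)),('fc--',(s-35,-137,5),(217,510))]:
    obs.append(('top',l,(x,y,z),(uv[0]/3.2+100-.4,uv[1]/3.2+120-.4)))
for l,(x,y,z),uv in [('ptn',(s,28,64),(398,110)),('ptm',(s,72,64),(469,91)),('ptf',(s,116,64),(538,71))]:
    obs.append(('side',l,(x,y,z),(uv[0]/5+165-.4,uv[1]/5+125-.4)))
def res(p):
    R,t=panel(p); return np.concatenate([(proj(n,R@(np.array(x)/1e3)+t)[0]-uv) for n,l,x,uv in obs])
for p0 in ([.45,.25,.2],[.45,.25,.2,.085]):
    r=least_squares(res,p0,loss='soft_l1'); print(r.x.round(4),np.degrees(r.x[2]))
    for o,e in zip(obs,res(r.x).reshape(-1,2)): print(o[0],o[1],e.round(1),end='; ')
    print()
T=np.array([(83,45),(619,126),(592,514),(31,432)])/4+[280-.4,140-.4]
M=np.array([(115,160,45),(115,-160,45),(-115,-160,45),(-115,160,45)])/1e3
def rt(p):
    R=Ro.from_euler('z',p[2]).as_matrix(); return (proj('top',M@R.T+[p[0],p[1],0])-T).ravel()
r=least_squares(rt,[.5,-.3,0]); print('tray',r.x,rt(r.x).round(1))
# dish: centre of base px
c=C['top']; uv=np.array([162/4+280,238/4+140,1]); d=c['R'].T@np.linalg.inv(c['intrinsics'])@uv; o=-c['R'].T@c['t']
X=o+d*(.008-o[2])/d[2]; print('dish',X,Ro.from_euler('z',r.x[2]).as_matrix().T@(X-[r.x[0],r.x[1],0]))
E
python3 fit.py
```

```text
[0.5507 0.2057 0.272 ] 15.587151147827422
top ptf [ 0.1 -0.5]; top ptm [-0.1 -0.4]; top ptn [-0.1 -0. ]; top pc++ [ 0.4 -0.2]; top pc+- [-1.3  0.2]; top fc++ [-0.5  0.2]; top fc+- [-1.7 -0.3]; top pc-- [ 1.4 -0.4]; top fc-- [ 2.7 -0.3]; side ptn [-0.7  0.9]; side ptm [-0.7  0.6]; side ptf [-0.7  0.7]; 
[0.5504 0.2047 0.2733 0.0875] 15.658735077260431
top ptf [ 0.1 -0.6]; top ptm [-0.  -0.5]; top ptn [-0. -0.]; top pc++ [ 0.4 -0.4]; top pc+- [-1.1  0.2]; top fc++ [-0.3  0.2]; top fc+- [-1.3 -0.1]; top pc-- [ 1.5 -0.3]; top fc-- [ 3. -0.]; side ptn [-0.8  0.2]; side ptm [-0.7 -0.1]; side ptf [-0.7 -0. ]; 
tray [ 0.55496668 -0.23178714 -0.16942739] [ 0.8  0.1 -0.8 -0.1 -1.1 -0.   1.1  0.1]
dish [ 0.58341034 -0.14176225  0.008     ] [0.01285657 0.09353198 0.008     ]
```

```bash
cat >> h.py <<'E'
P=[0.5506,0.2052,0.2727,0.0863]
def tool_panel():
    R,t=panel(P); return np.array([-R[:,1],-R[:,0],-R[:,2]]).T
def rel(Rt,pt,s):
    R0=Ro.from_rotvec(s["tool_rot"]).as_matrix()
    d=R0.T@(np.array(pt)-s["position"]); w=Ro.from_matrix(R0.T@Rt).as_rotvec(); return d.round(4),w.round(3)
E
python3 - <<'E'
from h import *
from bench import ctrl
R,t=panel(P); s=ctrl.get_state()
for z in (.12,.026):
    X=R@np.array([-.0155,.072,z])+t; print(X,rel(tool_panel(),X,s))
E
```

```text
[0.59596658 0.31031105 0.16826213] (array([-0.4667, -0.1662,  0.0537]), array([ 0.676, -0.208, -0.571]))
[0.61224021 0.25212178 0.09625395] (array([-0.5006, -0.2161,  0.1258]), array([ 0.676, -0.208, -0.571]))
```

Emit:
carry_out(
  commands=[
    {"tx": -0.05,"ty": -0.015,"tz": -0.02,"rx": 0.08,"ry": -0.02,"rz": -0.07,"jaw": 0.6},
    {"tx": -0.1,"ty": -0.03,"tz": -0.03,"rx": 0.17,"ry": -0.05,"rz": -0.14,"jaw": 0.6},
    {"tx": -0.15,"ty": -0.05,"tz": -0.03,"rx": 0.25,"ry": -0.08,"rz": -0.21,"jaw": 0.6},
    {"tx": -0.2,"ty": -0.07,"tz": -0.03,"rx": 0.34,"ry": -0.1,"rz": -0.29,"jaw": 0.6},
    {"tx": -0.25,"ty": -0.09,"tz": -0.02,"rx": 0.42,"ry": -0.13,"rz": -0.36,"jaw": 0.6},
    {"tx": -0.3,"ty": -0.107,"tz": -0.01,"rx": 0.51,"ry": -0.16,"rz": -0.43,"jaw": 0.6},
    {"tx": -0.35,"ty": -0.125,"tz": 0.0,"rx": 0.6,"ry": -0.18,"rz": -0.5,"jaw": 0.6},
    {"tx": -0.4,"ty": -0.14,"tz": 0.02,"rx": 0.676,"ry": -0.208,"rz": -0.571,"jaw": 0.6},
    {"tx": -0.45,"ty": -0.16,"tz": 0.04,"rx": 0.676,"ry": -0.208,"rz": -0.571,"jaw": 0.6},
    {"tx": -0.467,"ty": -0.166,"tz": 0.054,"rx": 0.676,"ry": -0.208,"rz": -0.571,"jaw": 0.6},
    {"tx": -0.467,"ty": -0.166,"tz": 0.054,"rx": 0.676,"ry": -0.208,"rz": -0.571,"jaw": 0.6},
    {"tx": -0.467,"ty": -0.166,"tz": 0.054,"rx": 0.676,"ry": -0.208,"rz": -0.571,"jaw": 0.6},
  ],
)

```text
time: 1.65
position: [0.5952, 0.3133, 0.1689]
tool_rot: [-0.394, 2.841, -1.029]
ft_force: [-0.6, 0.2, -0.4]
grip_width: 0.601
```

Run:
```python
from h import *
from bench import ctrl,get_image,camera_info
import cv2,pickle
s=ctrl.get_state(); print(s["position"],s["joint_positions"].round(3))
R,t=panel(P); print((R.T@(s["position"]-t)).round(4), Ro.from_matrix(tool_panel().T@Ro.from_rotvec(s["tool_rot"]).as_matrix()).as_rotvec())
c=camera_info("wrist"); im=cv2.cvtColor(get_image("wrist"),cv2.COLOR_RGB2BGR)
cv2.imwrite("pics/w1raw.png",im); pickle.dump((s,c),open("w1.pkl","wb"))
for x in [(-15.5,28,65),(-15.5,72,65),(-15.5,116,65),(19.5,137,5),(19.5,7,5),(-50.5,7,5),(-50.5,137,5)]:
    p=proj(None,R@(np.array(x)/1e3)+t,c)[0]; print(x,p.round(1)); 
    cv2.circle(im,tuple(int(v) for v in p.round()),3,(0,0,255),1)
cv2.imwrite("pics/w1.png",cv2.resize(im,None,fx=1.5,fy=1.5))
im=cv2.cvtColor(get_image("top"),cv2.COLOR_RGB2BGR); cv2.imwrite("pics/top1.png",im)
```

```text
[0.59524164 0.31325339 0.16893659] [-0.89   0.629  0.094  1.295  0.532  1.605  0.954]
[-0.0174  0.0721  0.1225] [-0.00313729 -0.00213094 -0.0018312 ]
(-15.5, 28, 65) [259.  149.7]
(-15.5, 72, 65) [258.9 208.1]
(-15.5, 116, 65) [258.9 260.3]
(19.5, 137, 5) [223.7 247.9]
(19.5, 7, 5) [218.7 113.3]
(-50.5, 7, 5) [299.4 113.4]
(-50.5, 137, 5) [294.2 248. ]
```

View pics/w1.png

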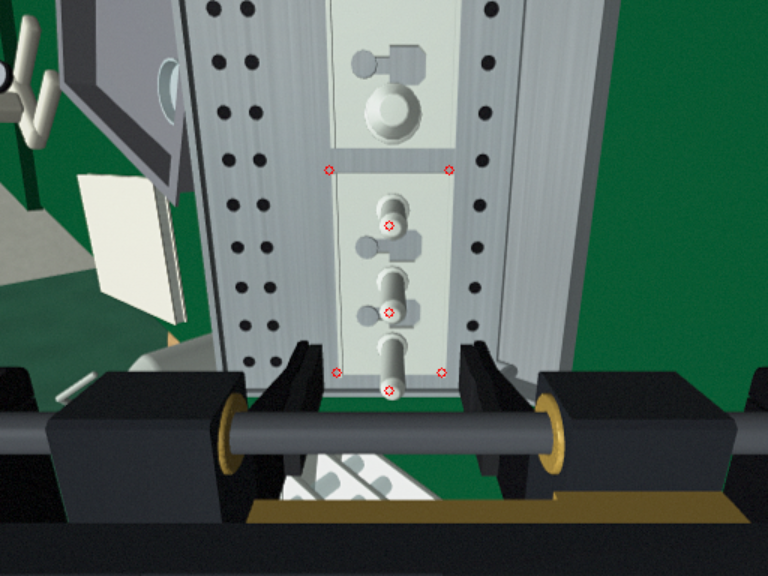

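View pics/top1.png

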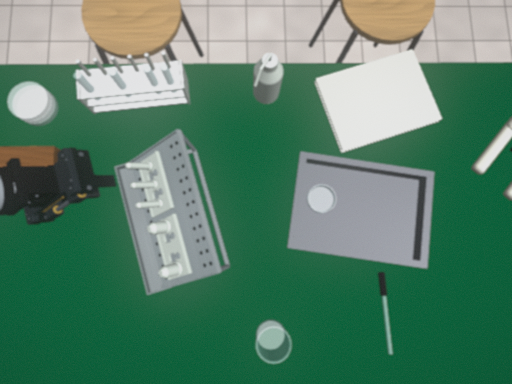

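Run:
```python
import cv2
a=cv2.imread("pics/w1raw.png")[95:270,205:320]; cv2.imwrite("pics/w1z.png",cv2.resize(a,None,fx=3.4,fy=3.4,interpolation=cv2.INTER_CUBIC))
```

```text
(no output)
```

View pics/w1z.png

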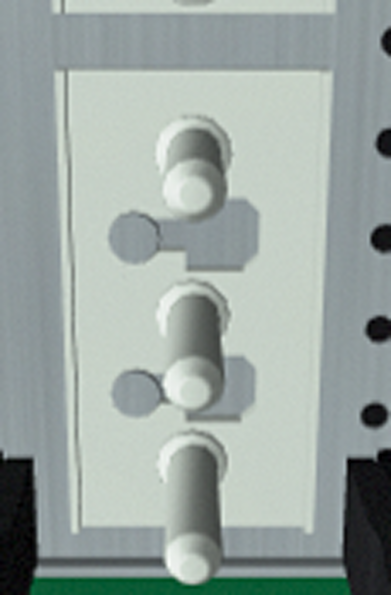

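```bash
cat > fit2.py <<'E'
from h import *
import pickle
s,c=pickle.load(open("w1.pkl","rb"))
O=[((-15.5,28,64),(194,189)),((-15.5,72,64),(193,389)),((-15.5,116,64),(192,557)),((0,50,10),(135,237)),((0,94,10),(137,392)),
((19.5,7,5),(67,70)),((-50.5,7,5),(333,70)),((19.5,137,5),(80,525)),((-50.5,137,5),(313,528))]
X=np.array([o[0] for o in O])/1e3; U=np.array([o[1] for o in O])/3.4+[204.6,94.6]
def pose(p):
    R,t=panel(P); return R@Ro.from_rotvec(p[3:]).as_matrix(), t+R@p[:3]
for mode in (6,3):
    f=lambda q:(proj(None,X@pose(np.r_[q,np.zeros(6-mode)])[0].T+pose(np.r_[q,np.zeros(6-mode)])[1],c)-U).ravel()
    r=least_squares(f,np.zeros(mode)); print(mode,"panel-frame correction",r.x.round(4)); print(f(r.x).reshape(-1,2).round(1).tolist())
E
python3 fit2.py
```

```text
6 panel-frame correction [-0.0035  0.0022 -0.0044  0.0148  0.0232 -0.0027]
[[-0.0, 0.1], [-0.1, -1.2], [-0.1, 1.1], [1.1, 0.2], [0.9, 0.2], [-1.1, 0.1], [0.1, 0.6], [-1.0, -0.6], [0.3, -0.5]]
3 panel-frame correction [-0.0026  0.0017 -0.0028]
[[0.9, 1.0], [1.0, -0.5], [1.1, 1.4], [0.4, 0.1], [0.5, 0.0], [-2.2, -0.1], [-0.6, 0.1], [-1.4, -0.8], [-0.2, -1.7]]
```

Emit:
carry_out(
  commands=[
    {"tx": -0.0015,"ty": 0,"tz": 0.03,"rx": 0,"ry": 0,"rz": 0,"jaw": 0.6},
    {"tx": -0.0015,"ty": 0,"tz": 0.06,"rx": 0,"ry": 0,"rz": 0,"jaw": 0.6},
    {"tx": -0.0015,"ty": 0,"tz": 0.085,"rx": 0,"ry": 0,"rz": 0,"jaw": 0.6},
    {"tx": -0.0015,"ty": 0,"tz": 0.098,"rx": 0,"ry": 0,"rz": 0,"jaw": 0.6},
    {"tx": -0.0015,"ty": 0,"tz": 0.098,"rx": 0,"ry": 0,"rz": 0,"jaw": 0.6},
  ],
)

```text
time: 2.38
position: [0.6145, 0.251, 0.0935]
tool_rot: [-0.391, 2.841, -1.033]
ft_force: [1.2, -0.4, 0.3]
grip_width: 0.594
```

```bash
cat > look.py <<'E'
import sys
from h import *
from bench import ctrl,get_image,camera_info
import cv2
s=ctrl.get_state(); R,t=panel(P)
print(s["time"],"panel xyz",(R.T@(s["position"]-t)).round(4),"rot err",Ro.from_matrix(tool_panel().T@Ro.from_rotvec(s["tool_rot"]).as_matrix()).as_rotvec().round(4),"F panel",(R.T@s["ft_force"]).round(2),"jaw",s["grip_width"], s["position"].round(4))
for n in sys.argv[2:]:
    im=cv2.cvtColor(get_image(n),cv2.COLOR_RGB2BGR); cv2.imwrite(f"pics/{n}{sys.argv[1]}.png",cv2.resize(im,None,fx=1.5,fy=1.5))
E
python3 look.py 2 wrist
```

```text
2.375 panel xyz [-0.016   0.0739  0.0228] rot err [-0.0009 -0.0004 -0.0004] F panel [ 0.74  1.03 -0.17] jaw 0.5943476166168647 [0.6145 0.251  0.0935]
```

View pics/wrist2.png

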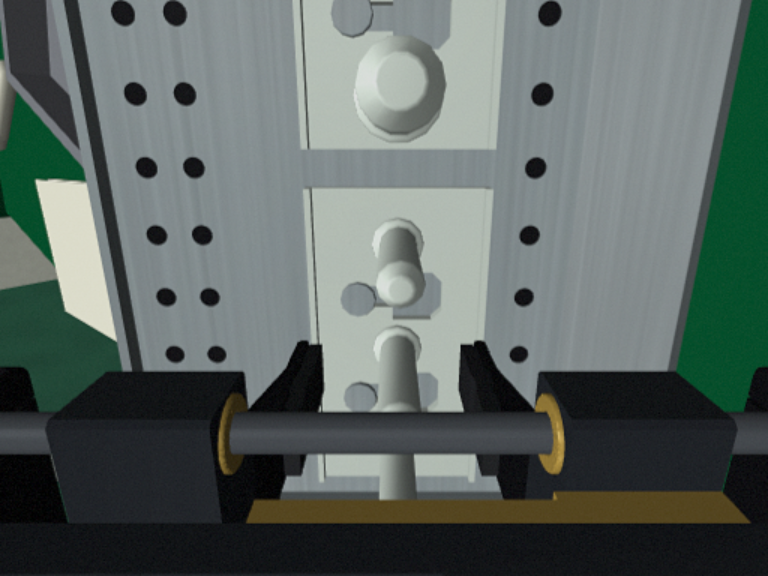

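Emit:
carry_out(
  commands=[
    {"tx": 0,"ty": 0.002,"tz": 0,"rx": 0,"ry": 0,"rz": 0,"jaw": 0.45},
    {"tx": 0,"ty": 0.002,"tz": 0,"rx": 0,"ry": 0,"rz": 0,"jaw": 0.3},
    {"tx": 0,"ty": 0.002,"tz": 0,"rx": 0,"ry": 0,"rz": 0,"jaw": 0.0},
    {"tx": 0,"ty": 0.002,"tz": 0,"rx": 0,"ry": 0,"rz": 0,"jaw": 0.0},
    {"tx": 0,"ty": 0.002,"tz": 0,"rx": 0,"ry": 0,"rz": 0,"jaw": 0.0},
  ],
  grip_force=20,
)

```text
time: 3.05
position: [0.6144, 0.2524, 0.0921]
tool_rot: [-0.39, 2.841, -1.032]
ft_force: [0.6, 0.7, -0.6]
grip_width: 0.156
```

```bash
python3 look.py 3 wrist
```

```text
3.05 panel xyz [-0.0179  0.0742  0.0226] rot err [-0.0014 -0.0007  0.    ] F panel [-0.74  0.73 -0.1 ] jaw 0.1562102788495464 [0.6144 0.2524 0.0921]
```

View pics/wrist3.png

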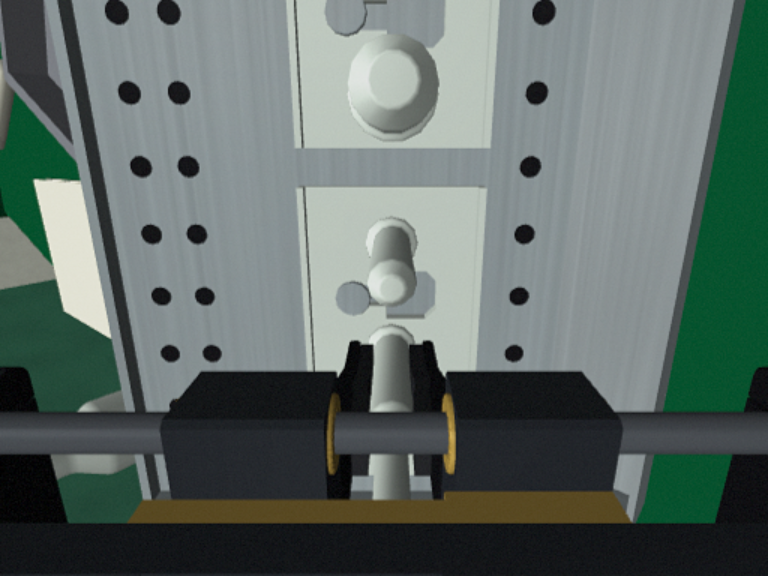

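Emit:
carry_out(
  commands=[
    {"tx": 0,"ty": -0.006,"tz": 0,"rx": 0,"ry": 0,"rz": 0,"jaw": 0.0},
    {"tx": 0,"ty": -0.012,"tz": 0,"rx": 0,"ry": 0,"rz": 0,"jaw": 0.0},
    {"tx": 0,"ty": -0.018,"tz": 0,"rx": 0,"ry": 0,"rz": 0,"jaw": 0.0},
    {"tx": 0,"ty": -0.0235,"tz": 0,"rx": 0,"ry": 0,"rz": 0,"jaw": 0.0},
    {"tx": 0,"ty": -0.0235,"tz": 0,"rx": 0,"ry": 0,"rz": 0,"jaw": 0.0},
    {"tx": 0,"ty": -0.0235,"tz": 0,"rx": 0,"ry": 0,"rz": 0,"jaw": 0.0},
  ],
)

```text
time: 3.85
position: [0.6197, 0.2343, 0.1078]
tool_rot: [-0.389, 2.841, -1.033]
ft_force: [-1.1, -0.4, 0.8]
grip_width: 0.157
```

```bash
python3 look.py 4 wrist
```

```text
3.85 panel xyz [0.0066 0.0744 0.0226] rot err [-0.0001 -0.0007  0.0009] F panel [ 0.65 -1.16  0.56] jaw 0.15657307537595394 [0.6197 0.2343 0.1078]
```

View pics/wrist4.png

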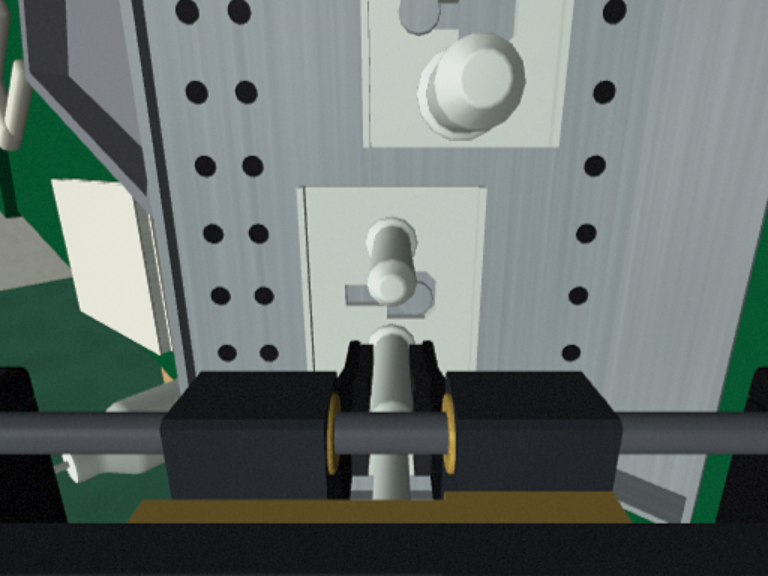

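Emit:
carry_out(
  commands=[
    {"tx": 0,"ty": 0,"tz": -0.006,"rx": 0,"ry": 0,"rz": 0,"jaw": 0.0},
    {"tx": 0,"ty": 0,"tz": -0.012,"rx": 0,"ry": 0,"rz": 0,"jaw": 0.0},
    {"tx": 0,"ty": 0,"tz": -0.018,"rx": 0,"ry": 0,"rz": 0,"jaw": 0.0},
    {"tx": 0,"ty": 0,"tz": -0.024,"rx": 0,"ry": 0,"rz": 0,"jaw": 0.0},
  ],
  grip_force=35,
)

```text
time: 4.4
position: [0.6151, 0.2501, 0.1259]
tool_rot: [-0.39, 2.841, -1.032]
ft_force: [0.2, 0.7, -1.9]
grip_width: 0.152
```

```bash
python3 look.py 5 wrist
```

```text
4.4 panel xyz [0.0056 0.0742 0.047 ] rot err [-0.0011 -0.0008 -0.0001] F panel [-1.69  0.36 -1.06] jaw 0.15201818380748428 [0.6151 0.2501 0.1259]
```

View pics/wrist5.png

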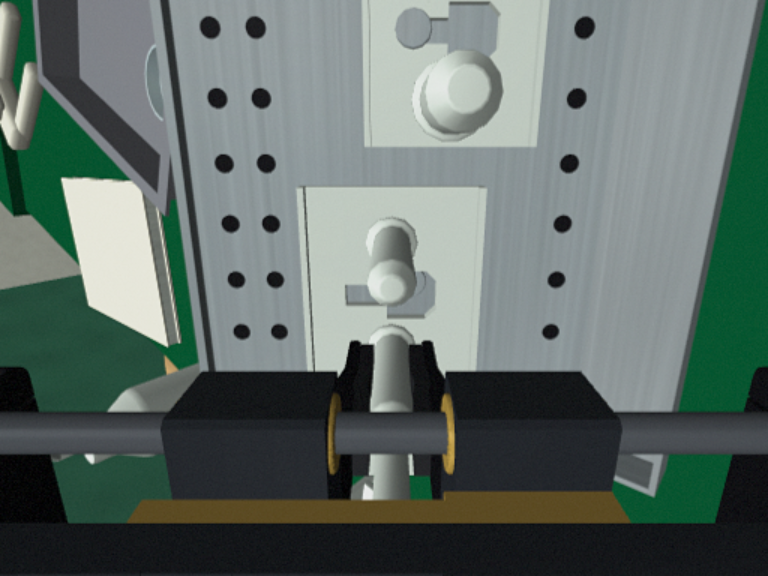

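```bash
cat > plan.py <<'E'
from h import *
from bench import ctrl
from scipy.spatial.transform import Slerp
th=-0.1694
def vert(yaw): # strip yaw
    y=np.array([np.cos(yaw),np.sin(yaw),0]); x=np.array([np.sin(yaw),-np.cos(yaw),0])
    return np.array([-y,-x,[0,0,-1.]]).T
def rows(segs):
    s=ctrl.get_state(); R0=Ro.from_rotvec(s["tool_rot"]).as_matrix(); Rp,p=R0,s["position"]
    for Rt,pt,n in segs:
        sl=Slerp([0,1],Ro.from_matrix([Rp,Rt]))
        for k in range(1,n+1):
            q=p+(np.array(pt)-p)*k/n; d,w=rel(sl(k/n).as_matrix(),q,s); print((*d.round(3),*w.round(3)))
        Rp,p=Rt,np.array(pt)
def tray(x,y,z): return Ro.from_euler('z',th).as_matrix()@np.array([x,y,z])+[.555,-.2318,0]
E
python3 - <<'E'
from plan import *
rows([(tool_panel(),[.605,.287,.172],2),(vert(.2727),[.60,.25,.30],6)])
print(tray(0,-.05,0))
E
```

```text
(np.float64(-0.0), np.float64(-0.0), np.float64(-0.029), np.float64(0.001), np.float64(0.001), np.float64(0.0))
(np.float64(-0.0), np.float64(-0.0), np.float64(-0.059), np.float64(0.002), np.float64(0.002), np.float64(0.0))
(np.float64(0.002), np.float64(-0.018), np.float64(-0.072), np.float64(-0.114), np.float64(0.002), np.float64(0.0))
(np.float64(0.005), np.float64(-0.037), np.float64(-0.084), np.float64(-0.231), np.float64(0.002), np.float64(0.0))
(np.float64(0.007), np.float64(-0.055), np.float64(-0.097), np.float64(-0.347), np.float64(0.002), np.float64(0.0))
(np.float64(0.01), np.float64(-0.073), np.float64(-0.11), np.float64(-0.464), np.float64(0.002), np.float64(0.0))
(np.float64(0.012), np.float64(-0.091), np.float64(-0.122), np.float64(-0.58), np.float64(0.002), np.float64(0.001))
(np.float64(0.015), np.float64(-0.109), np.float64(-0.135), np.float64(-0.696), np.float64(0.002), np.float64(0.001))
[ 0.54657045 -0.2810843   0.        ]
```

Emit:
carry_out(
  commands=[
    {"tx": 0,"ty": 0,"tz": -0.02,"rx": 0,"ry": 0,"rz": 0,"jaw": 0},
    {"tx": 0,"ty": 0,"tz": -0.04,"rx": 0,"ry": 0,"rz": 0,"jaw": 0},
    {"tx": 0,"ty": 0,"tz": -0.059,"rx": 0,"ry": 0,"rz": 0,"jaw": 0},
    {"tx": 0.002,"ty": -0.018,"tz": -0.072,"rx": -0.114,"ry": 0,"rz": 0,"jaw": 0},
    {"tx": 0.005,"ty": -0.037,"tz": -0.084,"rx": -0.231,"ry": 0,"rz": 0,"jaw": 0},
    {"tx": 0.007,"ty": -0.055,"tz": -0.097,"rx": -0.347,"ry": 0,"rz": 0,"jaw": 0},
    {"tx": 0.01,"ty": -0.073,"tz": -0.11,"rx": -0.464,"ry": 0,"rz": 0,"jaw": 0},
    {"tx": 0.012,"ty": -0.091,"tz": -0.122,"rx": -0.58,"ry": 0.001,"rz": 0,"jaw": 0},
    {"tx": 0.015,"ty": -0.109,"tz": -0.135,"rx": -0.697,"ry": 0.002,"rz": 0.001,"jaw": 0},
    {"tx": 0.015,"ty": -0.109,"tz": -0.135,"rx": -0.697,"ry": 0.002,"rz": 0.001,"jaw": 0},
  ],
)

```text
time: 5.7
position: [0.6023, 0.2444, 0.3029]
tool_rot: [-0.414, 3.109, -0.003]
ft_force: [0.2, -0.1, -1.8]
grip_width: 0.151
```

```bash
python3 look.py 6 wrist side
python3 - <<'E'
from plan import *
s=ctrl.get_state(); print(s["position"],s["joint_positions"].round(2), Ro.from_rotvec(s["tool_rot"]).as_matrix()[:,2])
rows([(vert(th),[.5466,-.281,.27],11)])
E
```

```text
5.7 panel xyz [0.121  0.0604 0.1813] rot err [-0.6956 -0.0017  0.0093] F panel [-1.03  0.22 -1.42] jaw 0.1509730046831226 [0.6023 0.2444 0.3029]
[0.59931775 0.24935955 0.29890323] [-0.48  0.3   0.05  1.33 -0.01  1.51  1.42] [-0.0010913  -0.00171229 -0.99999794]
(np.float64(0.018), np.float64(-0.045), np.float64(0.003), np.float64(-0.0), np.float64(-0.0), np.float64(0.04))
(np.float64(0.035), np.float64(-0.09), np.float64(0.005), np.float64(-0.0), np.float64(-0.0), np.float64(0.08))
(np.float64(0.053), np.float64(-0.135), np.float64(0.008), np.float64(-0.0), np.float64(-0.0), np.float64(0.12))
(np.float64(0.07), np.float64(-0.181), np.float64(0.011), np.float64(-0.001), np.float64(-0.0), np.float64(0.161))
(np.float64(0.088), np.float64(-0.226), np.float64(0.014), np.float64(-0.001), np.float64(-0.001), np.float64(0.201))
(np.float64(0.106), np.float64(-0.271), np.float64(0.016), np.float64(-0.001), np.float64(-0.001), np.float64(0.241))
(np.float64(0.123), np.float64(-0.316), np.float64(0.019), np.float64(-0.001), np.float64(-0.001), np.float64(0.281))
(np.float64(0.141), np.float64(-0.361), np.float64(0.022), np.float64(-0.001), np.float64(-0.001), np.float64(0.321))
(np.float64(0.158), np.float64(-0.406), np.float64(0.024), np.float64(-0.001), np.float64(-0.001), np.float64(0.361))
(np.float64(0.176), np.float64(-0.452), np.float64(0.027), np.float64(-0.002), np.float64(-0.001), np.float64(0.402))
(np.float64(0.193), np.float64(-0.497), np.float64(0.03), np.float64(-0.002), np.float64(-0.001), np.float64(0.442))
```

View pics/wrist6.png

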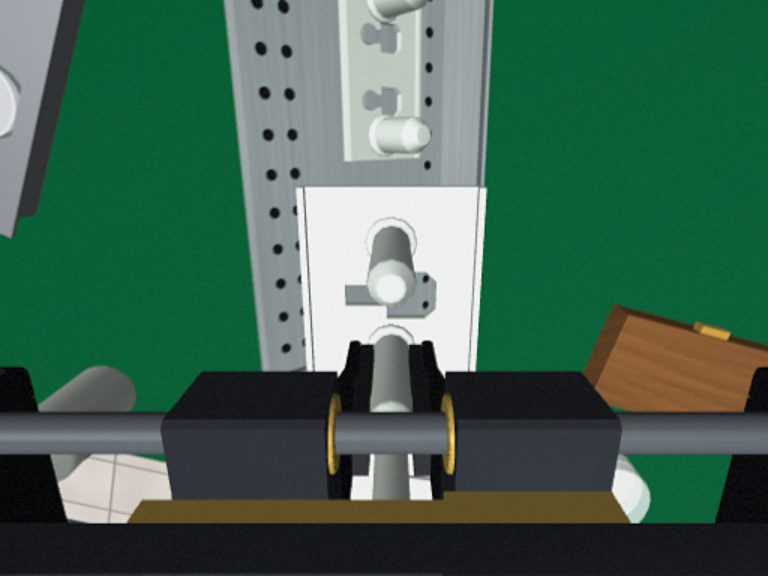

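View pics/side6.png

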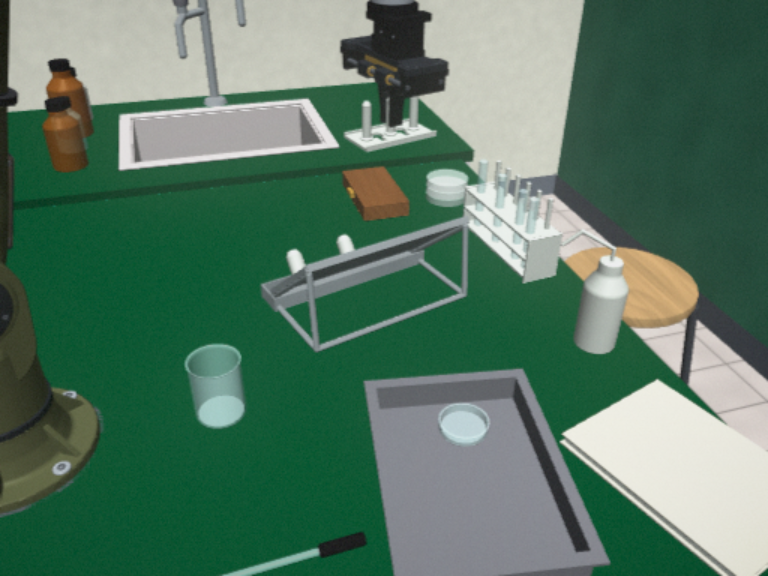

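Emit:
carry_out(
  commands=[
    {"tx": 0.01,"ty": -0.025,"tz": 0,"rx": 0,"ry": 0,"rz": 0.02,"jaw": 0},
    {"tx": 0.028,"ty": -0.07,"tz": 0,"rx": 0,"ry": 0,"rz": 0.06,"jaw": 0},
    {"tx": 0.046,"ty": -0.116,"tz": 0,"rx": 0,"ry": 0,"rz": 0.1,"jaw": 0},
    {"tx": 0.064,"ty": -0.163,"tz": 0,"rx": 0,"ry": 0,"rz": 0.145,"jaw": 0},
    {"tx": 0.082,"ty": -0.21,"tz": 0,"rx": 0,"ry": 0,"rz": 0.187,"jaw": 0},
    {"tx": 0.1,"ty": -0.257,"tz": 0,"rx": 0,"ry": 0,"rz": 0.23,"jaw": 0},
    {"tx": 0.119,"ty": -0.305,"tz": 0.005,"rx": 0,"ry": 0,"rz": 0.27,"jaw": 0},
    {"tx": 0.137,"ty": -0.352,"tz": 0.01,"rx": 0,"ry": 0,"rz": 0.31,"jaw": 0},
    {"tx": 0.155,"ty": -0.4,"tz": 0.015,"rx": 0,"ry": 0,"rz": 0.355,"jaw": 0},
    {"tx": 0.174,"ty": -0.447,"tz": 0.02,"rx": 0,"ry": 0,"rz": 0.4,"jaw": 0},
    {"tx": 0.187,"ty": -0.48,"tz": 0.025,"rx": 0,"ry": 0,"rz": 0.425,"jaw": 0},
    {"tx": 0.193,"ty": -0.497,"tz": 0.03,"rx": 0,"ry": 0,"rz": 0.442,"jaw": 0},
  ],
)

```text
time: 7.3
position: [0.546, -0.2831, 0.2679]
tool_rot: [-0.27, -3.126, 0.002]
ft_force: [0.2, 0.8, -1.8]
grip_width: 0.15
```

Emit:
carry_out(
  commands=[
    {"tx": 0,"ty": 0,"tz": 0.03,"rx": 0,"ry": 0,"rz": 0,"jaw": 0},
    {"tx": 0,"ty": 0,"tz": 0.07,"rx": 0,"ry": 0,"rz": 0,"jaw": 0},
    {"tx": 0,"ty": 0,"tz": 0.1,"rx": 0,"ry": 0,"rz": 0,"jaw": 0},
    {"tx": 0,"ty": 0,"tz": 0.13,"rx": 0,"ry": 0,"rz": 0,"jaw": 0},
    {"tx": 0,"ty": 0,"tz": 0.14,"rx": 0,"ry": 0,"rz": 0,"jaw": 0},
    {"tx": 0,"ty": 0,"tz": 0.14,"rx": 0,"ry": 0,"rz": 0,"jaw": 0},
  ],
)

```text
time: 8.05
position: [0.5471, -0.2808, 0.1289]
tool_rot: [-0.265, -3.128, -0.0]
ft_force: [0.0, -0.0, -1.3]
grip_width: 0.153
```

```bash
python3 look.py 7 top side
python3 - <<'E'
from plan import *
s=ctrl.get_state(); print(s["position"],s["joint_positions"].round(2), Ro.from_rotvec(s["tool_rot"]).as_matrix()[:,2])
print(Ro.from_euler('z',th).as_matrix().T@(s["position"]-[.555,-.2318,0]))
E
```

```text
8.05 panel xyz [ 0.3852 -0.1343 -0.2676] rot err [-0.6869  0.1564  0.4225] F panel [-0.81 -0.   -0.98] jaw 0.15270673094139972 [ 0.5471 -0.2808  0.1289]
[ 0.54790615 -0.28192593  0.13065068] [ 0.09  0.32  0.42  1.67 -0.14  1.18  1.94] [ 7.91575171e-04 -1.09052193e-03 -9.99999092e-01]
[ 0.00145847 -0.05060439  0.13065068]
```

View pics/top7.png

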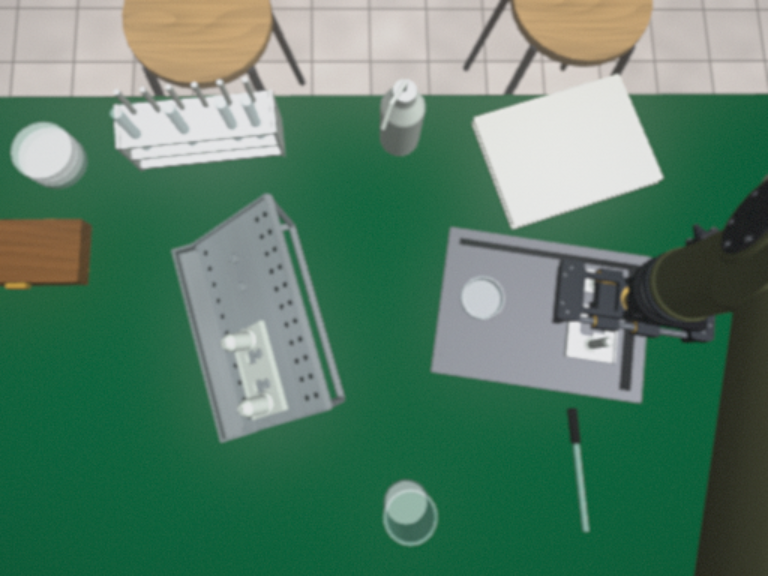

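View pics/side7.png

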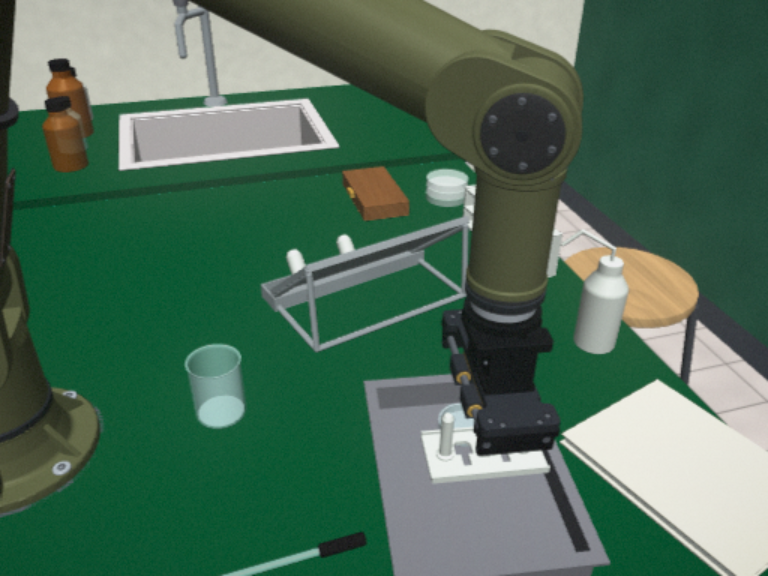

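Emit:
carry_out(
  commands=[
    {"tx": 0,"ty": 0,"tz": 0.03,"rx": 0,"ry": 0,"rz": 0,"jaw": 0},
    {"tx": 0,"ty": 0,"tz": 0.06,"rx": 0,"ry": 0,"rz": 0,"jaw": 0},
    {"tx": 0,"ty": 0,"tz": 0.08,"rx": 0,"ry": 0,"rz": 0,"jaw": 0},
    {"tx": 0,"ty": 0,"tz": 0.09,"rx": 0,"ry": 0,"rz": 0,"jaw": 0},
    {"tx": 0,"ty": 0,"tz": 0.095,"rx": 0,"ry": 0,"rz": 0,"jaw": 0},
    {"tx": 0,"ty": 0,"tz": 0.095,"rx": 0,"ry": 0,"rz": 0,"jaw": 0},
  ],
)

```text
time: 8.9
position: [0.5473, -0.2823, 0.0349]
tool_rot: [-0.268, -3.13, 0.001]
ft_force: [0.2, -0.1, -1.5]
grip_width: 0.152
```

Emit:
carry_out(
  commands=[
    {"tx": 0,"ty": 0,"tz": 0.001,"rx": 0,"ry": 0,"rz": 0,"jaw": 0},
    {"tx": 0,"ty": 0,"tz": 0.002,"rx": 0,"ry": 0,"rz": 0,"jaw": 0},
    {"tx": 0,"ty": 0,"tz": 0.002,"rx": 0,"ry": 0,"rz": 0,"jaw": 0},
  ],
)

```text
time: 9.28
position: [0.547, -0.2821, 0.0326]
tool_rot: [-0.268, -3.13, 0.001]
ft_force: [-0.2, -0.0, -2.1]
grip_width: 0.154
```

Emit:
carry_out(
  commands=[
    {"tx": 0,"ty": 0,"tz": 0.001,"rx": 0,"ry": 0,"rz": 0,"jaw": 0},
    {"tx": 0,"ty": 0,"tz": 0.002,"rx": 0,"ry": 0,"rz": 0,"jaw": 0},
    {"tx": 0,"ty": 0,"tz": 0.002,"rx": 0,"ry": 0,"rz": 0,"jaw": 0},
  ],
)

```text
time: 9.65
position: [0.5468, -0.282, 0.0303]
tool_rot: [-0.268, -3.129, 0.001]
ft_force: [0.4, 0.9, -2.0]
grip_width: 0.151
```

```bash
python3 look.py 8 side wrist
```

```text
9.65 panel xyz [ 0.3226 -0.1349 -0.3439] rot err [-0.6862  0.1558  0.4246] F panel [-1.92  0.6  -1.01] jaw 0.15085281548025434 [ 0.5468 -0.282   0.0303]
```

View pics/side8.png

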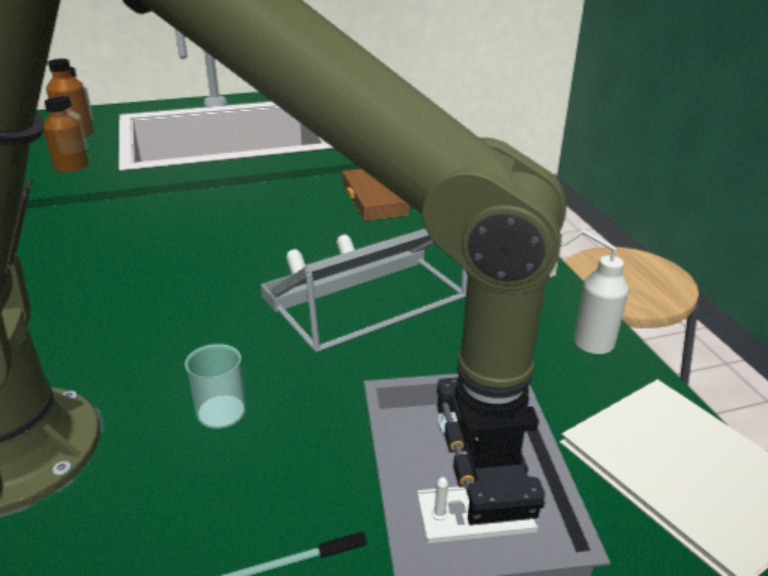

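View pics/wrist8.png

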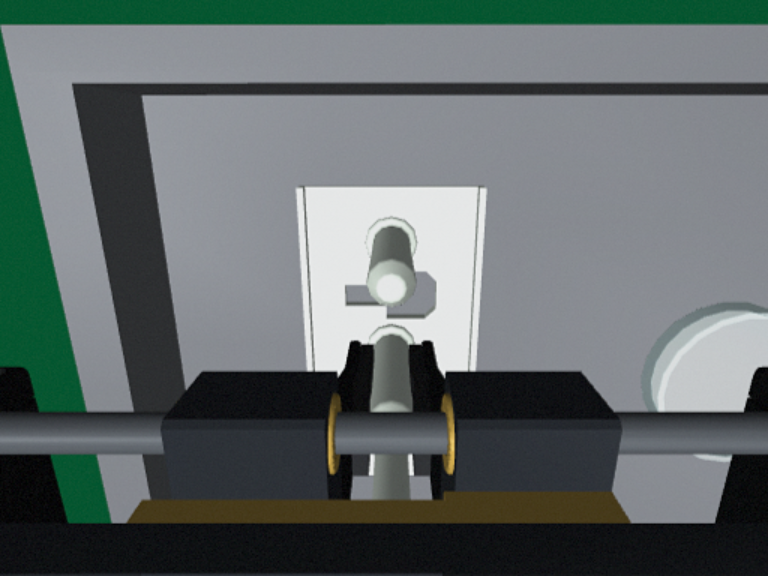

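Well aligned and clear of the dish; not yet on the floor. I'll step lower until force shows.

Emit:
carry_out(
  commands=[
    {"tx": 0,"ty": 0,"tz": 0.001,"rx": 0,"ry": 0,"rz": 0,"jaw": 0},
    {"tx": 0,"ty": 0,"tz": 0.002,"rx": 0,"ry": 0,"rz": 0,"jaw": 0},
    {"tx": 0,"ty": 0,"tz": 0.002,"rx": 0,"ry": 0,"rz": 0,"jaw": 0},
    {"tx": 0,"ty": 0,"tz": 0.002,"rx": 0,"ry": 0,"rz": 0,"jaw": 0},
  ],
)

```text
time: 10.25
position: [0.5469, -0.2821, 0.0284]
tool_rot: [-0.268, -3.129, 0.001]
ft_force: [0.1, 0.5, -1.5]
grip_width: 0.149
```

Emit:
carry_out(
  commands=[
    {"tx": 0,"ty": 0,"tz": 0.001,"rx": 0,"ry": 0,"rz": 0,"jaw": 0},
    {"tx": 0,"ty": 0,"tz": 0.001,"rx": 0,"ry": 0,"rz": 0,"jaw": 0},
    {"tx": 0,"ty": 0,"tz": 0.001,"rx": 0,"ry": 0,"rz": 0,"jaw": 0},
  ],
)

```text
time: 10.62
position: [0.5469, -0.2821, 0.0274]
tool_rot: [-0.268, -3.129, 0.001]
ft_force: [0.3, 0.3, -1.5]
grip_width: 0.151
```

Emit:
carry_out(
  commands=[
    {"tx": 0,"ty": 0,"tz": 0.001,"rx": 0,"ry": 0,"rz": 0,"jaw": 0},
    {"tx": 0,"ty": 0,"tz": 0.001,"rx": 0,"ry": 0,"rz": 0,"jaw": 0},
    {"tx": 0,"ty": 0,"tz": 0.001,"rx": 0,"ry": 0,"rz": 0,"jaw": 0},
  ],
)

```text
time: 11.0
position: [0.5469, -0.2821, 0.0269]
tool_rot: [-0.268, -3.13, 0.001]
ft_force: [-2.0, 0.4, 4.2]
grip_width: 0.152
```

Emit:
carry_out(
  commands=[
    {"tx": 0,"ty": 0,"tz": 0.001,"rx": 0,"ry": 0,"rz": 0,"jaw": 0},
    {"tx": 0,"ty": 0,"tz": 0.001,"rx": 0,"ry": 0,"rz": 0,"jaw": 0},
    {"tx": 0,"ty": 0,"tz": 0.001,"rx": 0,"ry": 0,"rz": 0,"jaw": 0},
  ],
)

```text
time: 11.38
position: [0.547, -0.2821, 0.0269]
tool_rot: [-0.268, -3.13, 0.0]
ft_force: [-4.6, 2.8, 11.0]
grip_width: 0.148
```

Emit:
carry_out(
  commands=[
    {"tx": 0,"ty": 0,"tz": -0.001,"rx": 0,"ry": 0,"rz": 0,"jaw": 0},
    {"tx": 0,"ty": 0,"tz": -0.001,"rx": 0,"ry": 0,"rz": 0,"jaw": 0.3},
    {"tx": 0,"ty": 0,"tz": -0.001,"rx": 0,"ry": 0,"rz": 0,"jaw": 0.5},
    {"tx": 0,"ty": 0,"tz": -0.001,"rx": 0,"ry": 0,"rz": 0,"jaw": 0.5},
    {"tx": 0,"ty": 0,"tz": -0.001,"rx": 0,"ry": 0,"rz": 0,"jaw": 0.5},
  ],
)

```text
time: 12.0
position: [0.5469, -0.282, 0.0262]
tool_rot: [-0.267, -3.129, 0.001]
ft_force: [-0.7, 0.1, 0.1]
grip_width: 0.47
```

```bash
python3 look.py 9 wrist
```

```text
12.0 panel xyz [ 0.3201 -0.1348 -0.347 ] rot err [-0.6861  0.1557  0.4246] F panel [-0.19 -0.67  0.29] jaw 0.4699235930430246 [ 0.5469 -0.282   0.0262]
```

View pics/wrist9.png

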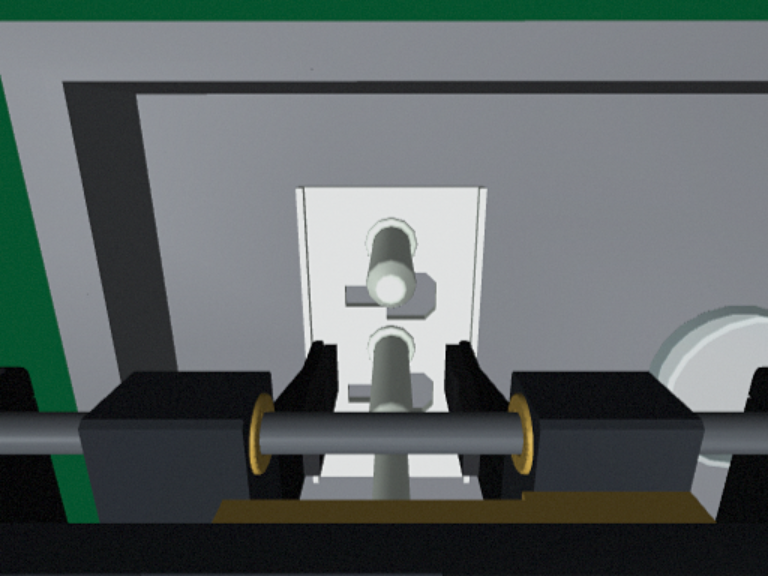

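Jaws are free of the peg and the strip stays flat; withdrawing straight up.

Emit:
carry_out(
  commands=[
    {"tx": 0,"ty": 0,"tz": -0.02,"rx": 0,"ry": 0,"rz": 0,"jaw": 0.5},
    {"tx": 0,"ty": 0,"tz": -0.05,"rx": 0,"ry": 0,"rz": 0,"jaw": 0.5},
    {"tx": 0,"ty": 0,"tz": -0.09,"rx": 0,"ry": 0,"rz": 0,"jaw": 0.5},
    {"tx": 0,"ty": 0,"tz": -0.14,"rx": 0,"ry": 0,"rz": 0,"jaw": 0.5},
    {"tx": 0,"ty": 0,"tz": -0.2,"rx": 0,"ry": 0,"rz": 0,"jaw": 0.5},
    {"tx": 0,"ty": 0,"tz": -0.22,"rx": 0,"ry": 0,"rz": 0,"jaw": 0.5},
    {"tx": 0,"ty": 0,"tz": -0.22,"rx": 0,"ry": 0,"rz": 0,"jaw": 0.5},
  ],
)

```text
time: 12.92
position: [0.5481, -0.2828, 0.2499]
tool_rot: [0.268, 3.125, -0.003]
ft_force: [-0.3, 0.1, 0.5]
grip_width: 0.504
```

```bash
python3 look.py 10 wrist side top
```

```text
12.925 panel xyz [ 0.4647 -0.1339 -0.1763] rot err [-0.6838  0.1505  0.4268] F panel [ 0.2  -0.28  0.44] jaw 0.5039345692837297 [ 0.5481 -0.2828  0.2499]
```

View pics/wrist10.png

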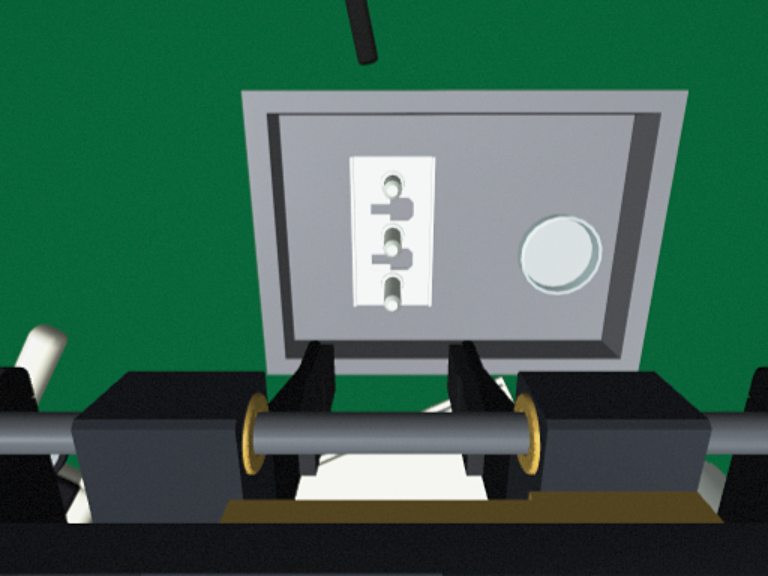

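View pics/side10.png

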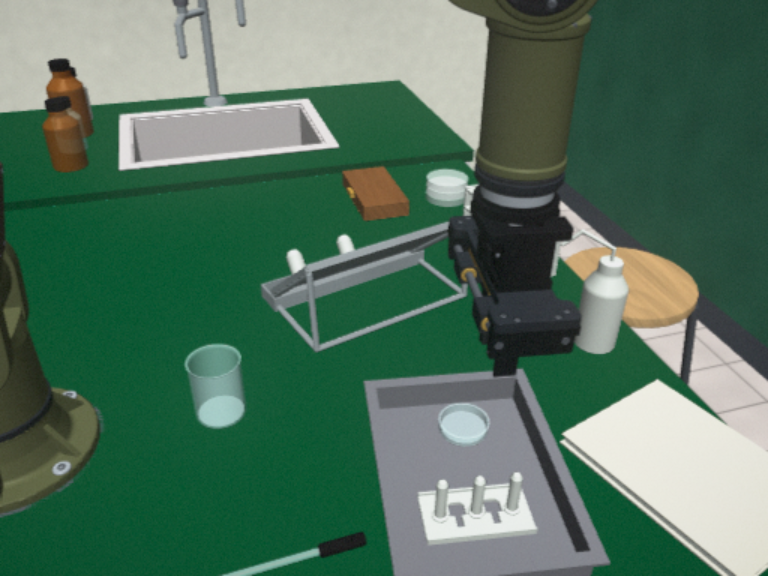

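View pics/top10.png

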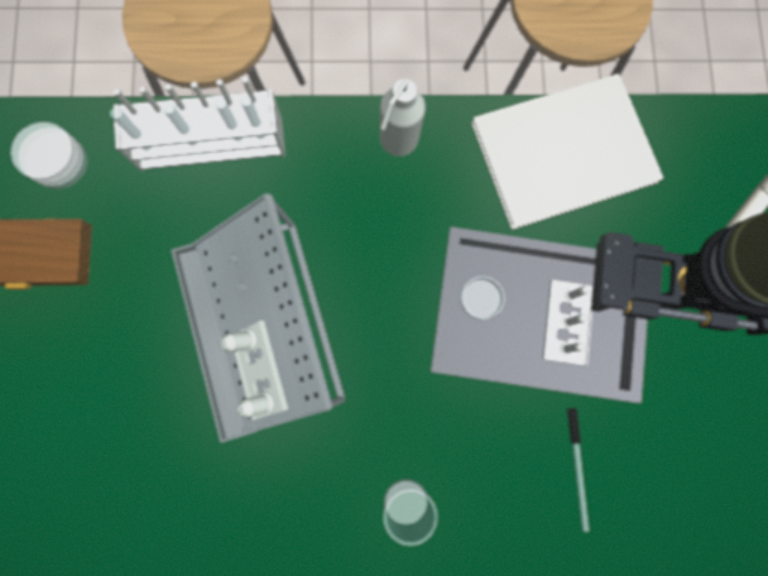

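The strip is flat in the tray with its pegs up, well clear of the dish. The dish and the two-peg strip look unmoved.

```bash
python3 -c "
from bench import ctrl
print(ctrl.close_job())"
```

```text
the job is handed in; nothing more can be done
None
```

The three-peg strip is off the rack and lying flat in the grey wash tray, pegs up. I handed the job in at about 13 s of robot time; no verdict is reported.

- **Slide and lift:** I gripped the middle peg squarely to the panel and slid the strip 24.5 mm up the slope. The wrist picture then showed a visible stud head in the wide end of its keyhole, and the strip came straight off without snagging.
- **Placing:** I turned it level, carried it over the rack and lowered it into the tray until the floor pushed back with about 11 N. Then I let go and drew the gripper straight up.
- **Last checks:** The final pictures from all three cameras show the strip flat on the tray floor, several centimetres from the dish. The two-peg strip still hangs on its studs, and the dish is where it was. I judged both by eye against the earlier pictures.
- **Disagreements:** The wrist camera put the panel 2–4 mm from where the fixed cameras did, with a tilt difference of about 1.5 degrees. I corrected the grasp position for the offset but left the tilt alone. When I lowered the strip, contact came about where the wrist camera's figures predicted, slightly lower than the expected range.

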